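# Turn the polishing-bob carousel to the pointed cone

## Task

Spin the carousel on the polishing bench by gently pushing the pegs on its rim with the fingertips, until the pointed felt cone stands in line with the fixed arrow on the carousel's foot, on the arrow's side. Only push, never grip or lift: do not touch the felt bobs, which stay standing in their cups, and leave the spectacles, the case and the pot where they are. Finish with the carousel at rest and the hand clear of it.

Things in the scene. Friction and masses are not known exactly. Their poses are not given: they have to be found in the camera images.
- stand: Fixed dark steel foot of the carousel, 200 mm across. Origin: on the turning axis at bench level; z up. A tongue runs out of it along its own -x axis, roughly towards the robot, and carries a plain steel arrow (about 50 mm wide, 30 mm high, 144 to 206 mm from the axis) that points at the axis. It never moves.
- tray: Round wooden tray, 276 mm across, 16 mm thick, turning about the stand's vertical axis, either way, more than a full turn, with light friction (1 to 2 N at the rim); it stays where it is left. Origin on the axis at its underside, 23 mm above the bench (top at 39 mm); z up. Five rim pegs at 36, 108, 180, 252, 324 degrees from its x axis, anticlockwise from above; five cups midway between.
- hub (a point): Top of the low steel hub at the tray's centre, on the axis, 53 mm above the bench; hub 36 mm across. Round it, with centres 75 mm from the axis at 0, 72, 144, 216 and 288 degrees from the tray's x axis, five shallow aluminium cups: 49 mm across outside, 43 mm inside, 10 mm high, one felt bob standing loose in each.
- peg0 (a point): Centre of the top of the upright steel rim peg at 36 degrees from the tray's x axis: 14 mm across, 125 mm from the axis, fixed to the tray, rising 45 mm from its top (to 84 mm above the bench).
- peg1 (a point): Centre of the top of the upright steel rim peg at 108 degrees from the tray's x axis: 14 mm across, 125 mm from the axis, fixed to the tray, rising 45 mm from its top (to 84 mm above the bench).
- peg2 (a point): Centre of the top of the upright steel rim peg at 180 degrees from the tray's x axis: 14 mm across, 125 mm from the axis, fixed to the tray, rising 45 mm from its top (to 84 mm above the bench).
- peg3 (a point): Centre of the top of the upright steel rim peg at 252 degrees from the tray's x axis: 14 mm across, 125 mm from the axis, fixed to the tray, rising 45 mm from its top (to 84 mm above the bench).
- peg4 (a point): Centre of the top of the upright steel rim peg at 324 degrees from the tray's x axis: 14 mm across, 125 mm from the axis, fixed to the tray, rising 45 mm from its top (to 84 mm above the bench).
- cone_mid (a point): Centre (half-way up) of a loose cream felt polishing bob, 66 mm tall: the pointed one: a cone narrowing from 42 mm across to a 6 mm tip; the tallest. Foot 36 mm across, standing upright in one of the tray's cups (which one varies), foot at 39 mm above the bench. z along its upright axis.
- drum_mid (a point): Centre (half-way up) of a loose cream felt polishing bob, 42 mm tall: a plain straight drum with a flat top, 42 mm across. Foot 36 mm across, standing upright in one of the tray's cups (which one varies), foot at 39 mm above the bench. z along its upright axis.
- dome_mid (a point): Centre (half-way up) of a loose cream felt polishing bob, 44 mm tall: round-topped, 42 mm across. Foot 36 mm across, standing upright in one of the tray's cups (which one varies), foot at 39 mm above the bench. z along its upright axis.
- spool_mid (a point): Centre (half-way up) of a loose cream felt polishing bob, 42 mm tall: a disc on a narrow neck, flat on top, 42 mm across. Foot 36 mm across, standing upright in one of the tray's cups (which one varies), foot at 39 mm above the bench. z along its upright axis.
- button_mid (a point): Centre (half-way up) of a loose cream felt polishing bob, 24 mm tall: a low flat disc, 42 mm across. Foot 36 mm across, standing upright in one of the tray's cups (which one varies), foot at 39 mm above the bench. z along its upright axis.
- spectacles: Bystander: folded black spectacle frame lying on the bench beside the carousel, about 134 mm long, 60 mm deep, 6 mm high. Origin at bench level between the lenses.
- case: Bystander: pale closed spectacle case, 75 x 155 x 49 mm, on the bench on the other side of the carousel. Origin: centre of its underside.
- pot: Bystander: white pot, 72 mm across and 85 mm high, with brushes and tools reaching to about 155 mm, on the bench behind the carousel. Origin: centre of its underside.

How it is judged:
At the end, for the whole second after the job is handed in: The centre of the pointed cone is within 12 mm to either side of the arrow's line (about 9 degrees of turn), on the arrow's side of the axis; the tray is at rest; all five bobs stand upright in their cups; spectacles, case and pot within 20 mm of where they were (y of cone_mid in the frame of stand between -0.012 and 0.012 m and x of cone_mid in the frame of stand below -0.05 m and angular speed of tray below 0.05 rad/s and angle between each of cone_mid, drum_mid, dome_mid, spool_mid, button_mid's own z axis and vertical below 0.15 rad and horizontal distance between cone_mid and stand between 0.065 and 0.085 m and height (world z) of cone_mid below 0.078 m and horizontal distance between drum_mid and stand between 0.065 and 0.085 m and height (world z) of each of drum_mid, spool_mid below 0.066 m and horizontal distance between dome_mid and stand between 0.065 and 0.085 m and height (world z) of dome_mid below 0.067 m and horizontal distance between spool_mid and stand between 0.065 and 0.085 m and horizontal distance between button_mid and stand between 0.065 and 0.085 m and height (world z) of button_mid below 0.057 m and distance of each of spectacles, case, pot from where it was at the start of the episode below 0.02 m); the robot touches nothing.
It fails at once if a bob is lifted or tipped out of its cup (height (world z) of cone_mid above 0.082 m or height (world z) of any of drum_mid, spool_mid above 0.07 m or height (world z) of dome_mid above 0.071 m or height (world z) of button_mid above 0.061 m or angle between any of cone_mid, drum_mid, dome_mid, spool_mid, button_mid's own z axis and vertical above 0.35 rad).
It fails at once if the fingers or arm push on a bob (contact force between any of the fingers, the arm and cone above 1 N or contact force between any of the fingers, the arm and drum above 1 N or contact force between any of the fingers, the arm and dome above 1 N or contact force between any of the fingers, the arm and spool above 1 N or contact force between any of the fingers, the arm and button above 1 N).
It fails at once if the tray is pushed or squeezed hard (over 35 N) (contact force between any of the fingers, the arm and tray above 35 N).
It fails at once if the spectacles, the case or the pot is shoved or lifted (more than 20 mm) (distance of any of spectacles, case, pot from where it was at the start of the episode above 0.02 m).
It also fails if it takes over 72 s, if anything falls off the work surface, if the arm or the gripper's body presses on something with over 40 N, if the wrist force passes 120 N, or if a joint passes its speed limit or range.

## Robot

A 6-joint arm with a two-finger parallel gripper is mounted at the origin on the work surface. World frame = base frame: x ahead of the robot, y to its left, z up, the work surface at z = 0. Lengths are in m, angles in rad, forces in N, time in s.
With the tool pointing down it reaches from about 0.35 to 0.775 m from the base axis. Payload 5.5 kg.
Tool frame: the origin (TCP) lies at the very end of the fingers, on their centre line; the grasp point (between the pads) lies 19 mm behind it; z points along the fingers, y is the direction in which the jaws open and shut (so a half turn about z gives the same grasp; the last joint's range is limited). The gripper opens to 85 mm and grips with 20 to 120 N. Pads are 22 mm wide; open, the fingers measure 114 mm over their backs; the gripper's body (76 mm by 85 mm) begins 54 mm behind the grasp point. The pads swing forward as they close: fully open they stand 13 mm farther back than shut.
Start: joints at [1.082, 0.313, 0.046, 1.304, 0, 1.431], TCP at [0.197, 0.54, 0.231] pointing down, gripper open.
Joint ranges: [-2.76, 2.76], [-0.86, 1.69], [-1.03, 1.26], [-2.2, 2.34], [-1.47, 1.5], [-3.14, 3.14]. Speed limits (rad/s): [2.57, 2.57, 3.14, 3.14, 3.14, 3.14].

## Interface

Orientations are given as a unit quaternion [w, x, y, z].
In Python, from workcell import get_state, imaging, env, spotter gives the robot as it stands.
- The arm moves only by the tool play_rows, never from a script. Its argument "moves" is a list of rows, each an object with "claw": the finger opening in cm, from 0 to 8.54; "delta_pos": the shift along the tool's x, y, z in cm, a list of three; "twist": the turn about the tool's z in degrees. A call has 1 to 12 rows; each row is the pose to reach, as a shift and turn from the pose commanded when the call began, along the tool's axes at that moment; what a row does not reach only later rows make up. A row lasts 1/8 s, in which the tool goes at most 62.5 mm and 10.7 degrees, less where a joint would pass 70% of its speed; a pose out of reach is approached as far as the arm can. A call with a gripper value outside its range is refused whole. The fingers move at their own pace and stop on an object; "force" is the grip in N (left out, the last holds). Time passes only in rows, so rows that repeat a pose let the fingers close. It gives the time, the measured TCP pose, the force and the opening at its end, in the units of the state.
- get_state(): the state, without advancing time (a new reading comes with each control period).
- imaging.read_camera(name): name is "side" or "top"; returns the picture (384x512x3 uint8, red, green, blue); there is no depth.
- imaging.camera_info(name): a dict with "fx", "fy", "cx", "cy" (pixels), "k1" (the pictures are not rectified: a ray, as slopes to the right and down, at radius r is drawn at 1 + k1 r^2 times it, then the intrinsics apply), "world_to_cam" (4x4, takes a point from world to camera coordinates). Camera axes: x right, y down, z forward; pixel columns grow to the right and rows downward; lengths in m; the calibration is good to about 2 mm. A picture is of the moment at which its call begins. camera_info takes no time and is no camera call.
- env.hand_in(): hands the job in, once; it reports no verdict.
Trained networks look in the newest picture that a camera, given by its name, has taken for a name from the list of things; names that differ only in an ending like _2 or _b are one class to them, and where a whole thing is asked for, a point or a joint stands for the part that bears it (a point fixed in the world has none). Each returns a list of dicts, best first, with "conf" (0 to 1); they miss things now and then, are a little off and sometimes report something else, mostly with a low value. They report only what shows in the picture. A call takes as long as a camera call.
- spotter.spot_in(camera, query): "extent" ([left, top, right, bottom] in pixels, round what is visible of it).
The state is a dict: "clock": time; "joint_pos": joint angles; "qvel": joint speeds; "tau": joint torques, N m; "tcp_pos": TCP position; "orientation": TCP orientation; "wrist_force": force on the tool from outside, world axes, zero at the start; "ft_torque": the same for the moment, N m; "finger_gap": finger opening in m.
Only numpy, scipy, OpenCV 4.12 (cv2) and the standard library are available. Lean on these libraries where they do the work, as an engineer would, in place of code of your own. Each camera call takes 0.05 s, during which the arm holds its last target. There are 200 camera calls.

## Working session

There is one attempt and no reset: what is moved stays moved. The work goes in short steps, Python scripts to look and compute and a tool call to move; the robot and the scene stay as the last step left them, time stands still between calls to the robot, and variables do not carry over. Pictures are saved under pics/ and viewed, about 8 in all and at most 12, crops included, and the job is handed in when it is done.

Besides the shell and the picture viewer there is one more tool, called after "Call:" by a JSON object that holds its "name" and its "arguments". play_rows: Moves the arm, as the interface text tells. Its arguments: {"type":"object","properties":{"moves":{"type":"array"},"force":{"type":"number"}},"required":["moves"]}

```bash
mkdir -p pics; cat > h.py <<'E'
import numpy as np, cv2
from workcell import get_state, imaging, env, spotter
def ray(cam,u,v):
    i=imaging.camera_info(cam); d=np.array([(u-i['cx'])/i['fx'],(v-i['cy'])/i['fy']]); s=d.copy()
    for _ in range(20): s=d/(1+i['k1']*(s@s))
    T=np.array(i['world_to_cam']); R=T[:3,:3]; o=-R.T@T[:3,3]
    return o,R.T@np.array([s[0],s[1],1])
def at_z(cam,u,v,z):
    o,d=ray(cam,u,v); return o+d*(z-o[2])/d[2]
def proj(cam,p):
    i=imaging.camera_info(cam); T=np.array(i['world_to_cam']); c=T[:3,:3]@np.array(p)+T[:3,3]; s=c[:2]/c[2]; s=s*(1+i['k1']*(s@s))
    return s*[i['fx'],i['fy']]+[i['cx'],i['cy']]
def snap(cam,name):
    im=imaging.read_camera(cam); cv2.imwrite('pics/'+name,cv2.cvtColor(im,cv2.COLOR_RGB2BGR)); return im
E
python3 - <<'E'
from h import *
for c in('top','side'):
    snap(c,c+'0.png'); 
    for q,z in (('hub',.053),('cone_mid',.072),('stand',.02),('tray',.039),('peg0',.075),('drum_mid',.06),('spectacles',.003),('case',.049),('pot',.08)):
        for r in spotter.spot_in(c,q)[:5 if q=='peg0' else 2]:
            e=np.array(r['extent']); print(c,q,round(r['conf'],2),e.round(),at_z(c,(e[0]+e[2])/2,(e[1]+e[3])/2,z).round(3))
    i=imaging.camera_info(c);T=np.array(i['world_to_cam']);print((-T[:3,:3].T@T[:3,3]).round(3))
s=get_state();print(s)
E
```

```text
top hub 0.55 [231. 182. 248. 196.] [0.628 0.081 0.053]
top hub 0.15 [195. 163. 298. 268.] [0.557 0.063 0.053]
top cone_mid 0.5 [263. 226. 274. 244.] [0.506 0.006 0.072]
top stand 0.65 [234. 265. 253. 294.] [0.384 0.072 0.02 ]
top tray 0.56 [197. 164. 297. 270.] [0.553 0.062 0.039]
top peg0 0.84 [193. 166. 298. 270.] [0.55  0.066 0.075]
top drum_mid 0.65 [226. 233. 244. 249.] [0.49  0.093 0.06 ]
top spectacles 0.58 [124. 184. 170. 200.] [0.623 0.34  0.003]
top case 0.8 [314. 216. 375. 250.] [ 0.508 -0.199  0.049]
top case 0.55 [223. 233. 242. 250.] [0.489 0.1   0.049]
top pot 0.6 [225. 119. 253. 149.] [0.772 0.081 0.08 ]
[0.552 0.05  1.243]
side hub 0.66 [329. 216. 359. 239.] [0.394 0.106 0.053]
side hub 0.56 [217. 158. 330. 269.] [0.558 0.083 0.053]
side cone_mid 0.48 [290. 177. 304. 199.] [0.505 0.014 0.072]
side stand 0.86 [328. 219. 359. 241.] [0.388 0.089 0.02 ]
side stand 0.3 [166. 169. 201. 232.] [0.79  0.042 0.02 ]
side tray 0.79 [218. 159. 331. 263.] [0.556 0.065 0.039]
side tray 0.5 [256. 176. 272. 192.] [ 0.589 -0.018  0.039]
side peg0 0.84 [218. 160. 329. 265.] [0.558 0.09
[... 172 characters left out ...]
0.08 ]
[0.55  0.569 0.721]
{'clock': 1.0, 'joint_pos': array([ 1.08239669e+00,  3.13165630e-01,  4.60985523e-02,  1.30358874e+00,
       -9.96818629e-06,  1.43118555e+00]), 'qvel': array([ 0.00118902, -0.00061893, -0.00017087,  0.0002208 ,  0.00281084,
        0.00126546]), 'tau': array([-1.09015262e-03, -4.80476940e+01,  2.98816055e+01,  3.87684822e-04,
       -1.49864445e-04,  1.62400386e-06]), 'tcp_pos': array([0.19655075, 0.54041103, 0.23134216]), 'orientation': array([2.64406230e-05, 1.73511786e-01, 9.84831790e-01, 6.52820325e-05]), 'wrist_force': array([ 0.78071909,  0.40421783, -0.16528342]), 'ft_torque': array([-0.01466724,  0.01193736, -0.06723382]), 'finger_gap': 0.085262854888248}
```

View pics/top0.png

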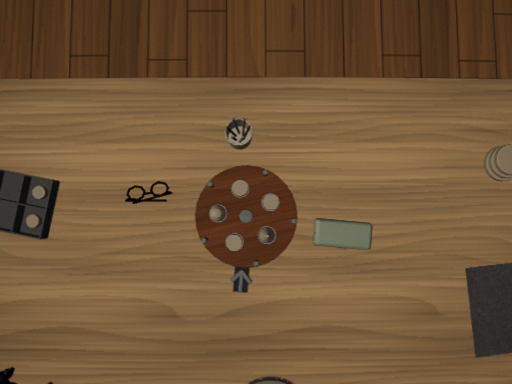

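View pics/side0.png

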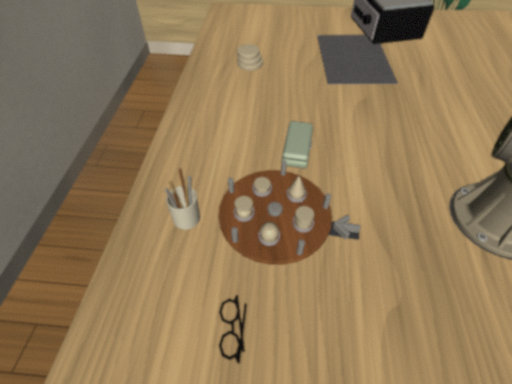

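The top view shows the hub at (246,216), the cone at (267,235), the arrow at (241,280), and pegs at about (265,172), (211,184), (205,240), (256,264) and (294,221). The side view agrees: its pointed bob is at (298,188). The cone has to turn about 50° clockwise. I'll fit the geometry next.

```bash
cat > fit.py <<'E'
from h import *
from scipy.optimize import least_squares
def fit(cam,px,x0,zt=.084):  # pegs pixel tops in decreasing... any order, matched nearest
    px=np.array(px,float)
    def model(p): 
        return np.array([proj(cam,[p[0]+.125*np.cos(p[2]+np.radians(72*k)),p[1]+.125*np.sin(p[2]+np.radians(72*k)),zt]) for k in range(5)])
    def res(p):
        m=model(p); D=np.linalg.norm(m[:,None]-px[None],axis=2); j=D.argmin(0); return (m[j]-px).ravel()
    r=least_squares(res,x0); return r.x,r.fun
E
python3 - <<'E'
from fit import *
p,f=fit('top',[(265,172),(211,184),(205,240),(256,264),(294,221)],[.555,.064,np.radians(48)])
print(p,np.degrees(p[2]),f.round(1))
p2,f2=fit('side',[(230,179),(284,163),(327,195),(302,241),(235,229)],[.555,.064,np.radians(48)])
print(p2,np.degrees(p2[2]),f2.round(1))
im=cv2.cvtColor(imaging.read_camera('top'),cv2.COLOR_RGB2BGR)
c=cv2.resize(im[156:300,186:306],None,fx=4,fy=4,interpolation=cv2.INTER_CUBIC)
ims=cv2.cvtColor(imaging.read_camera('side'),cv2.COLOR_RGB2BGR)
s=cv2.resize(ims[150:270,210:365],None,fx=3.7,fy=3.7,interpolation=cv2.INTER_CUBIC)
for a in(c,):
  for k in range(5):
    q=proj('top',[p[0]+.125*np.cos(p[2]+k*2*np.pi/5),p[1]+.125*np.sin(p[2]+k*2*np.pi/5),.084]); cv2.circle(a,tuple(int(v) for v in (q-[186,156])*4+2),3,(0,255,0),-1)
cv2.imwrite('pics/c1.png',c)
E
```

```text
[0.55552493 0.06338406 0.83416824] 47.79431962503877 [ 0.7  0.1 -0.6 -0.1 -0.7  0.4  0.3 -0.5  0.2  0. ]
[0.55569103 0.06405569 0.842426  ] 48.267454531982985 [ 0.3  0.3 -0.4 -1.3  1.  -0.3 -0.3  0.4 -0.5  0.4]
```

View pics/c1.png

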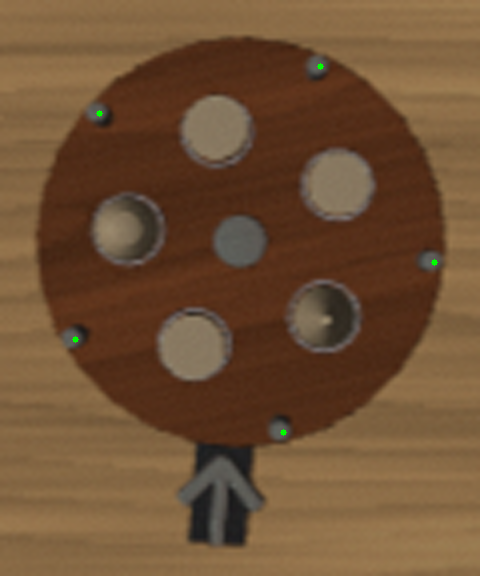

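Pegs fit to within 1 px: axis (0.5555, 0.0637), with the cone's cup at 228°. The arrow's tip is at (241,270) and its tail at (240,292).

```bash
python3 - <<'E'
from fit import *
c=np.array([.5556,.0637])
for u,v in((241,270.2),(240,291.7),(242.1,268),(240.3,292)):
    for z in (.03,):
        w=at_z('top',u,v,z)[:2]; d=w-c; print(w.round(4),np.linalg.norm(d).round(3),np.degrees(np.arctan2(d[1],d[0]))%360)
for u,v in((334,229.5),(359,230)):
        w=at_z('side',u,v,.025)[:2]; d=w-c; print('s',w.round(4),np.linalg.norm(d).round(3),np.degrees(np.arctan2(d[1],d[0]))%360)
E
```

```text
[0.41   0.0787] 0.146 174.11469841296366
[0.3525 0.0816] 0.204 174.95284576178273
[0.4159 0.0757] 0.14 175.08332685671817
[0.3517 0.0808] 0.205 175.19681740945495
s [0.4118 0.094 ] 0.147 168.08504184120014
s [0.3533 0.089 ] 0.204 172.867151954736
```

Call:
{"name": "play_rows", "arguments": {"moves": [{"claw": 0, "delta_pos": [0, 0, 0], "twist": -10}, {"claw": 0, "delta_pos": [0, 0, 0], "twist": -20}, {"claw": 0, "delta_pos": [0, 0, 0], "twist": -20}, {"claw": 0, "delta_pos": [0, 0, 0], "twist": -20}, {"claw": 0, "delta_pos": [0, 0, 0], "twist": -20}, {"claw": 0, "delta_pos": [0, 0, 0], "twist": -20}]}}

```text
clock: 1.85
tcp_pos: [0.1965, 0.5404, 0.2313]
orientation: [0.0, 0.0, 1.0, 0.0]
wrist_force: [0.9, -0.4, -0.8]
finger_gap: -0.0001
```

Call:
{"name": "play_rows", "arguments": {"moves": [{"claw": 0, "delta_pos": [-4, -6, 0], "twist": 0}, {"claw": 0, "delta_pos": [-8, -12, 0], "twist": 0}, {"claw": 0, "delta_pos": [-11, -17, 0], "twist": 0}, {"claw": 0, "delta_pos": [-14, -22, 0], "twist": 0}, {"claw": 0, "delta_pos": [-17, -27, 0], "twist": 0}, {"claw": 0, "delta_pos": [-20, -31, 0], "twist": 0}, {"claw": 0, "delta_pos": [-23, -36, 0], "twist": 0}, {"claw": 0, "delta_pos": [-23, -36, 0], "twist": 0}, {"claw": 0, "delta_pos": [-23, -36, 5], "twist": 0}, {"claw": 0, "delta_pos": [-23, -36, 10], "twist": 0}, {"claw": 0, "delta_pos": [-23, -36, 15], "twist": 0}, {"claw": 0, "delta_pos": [-23, -36, 17.2], "twist": 0}]}}

```text
clock: 3.35
tcp_pos: [0.4239, 0.181, 0.0567]
orientation: [-0.002, -0.001, 1.0, -0.0]
wrist_force: [0.1, 0.6, 0.4]
finger_gap: 0.0001
```

Call:
{"name": "play_rows", "arguments": {"moves": [{"claw": 0, "delta_pos": [-1, 0, 0], "twist": 0}, {"claw": 0, "delta_pos": [-2, 0, 0], "twist": 0}, {"claw": 0, "delta_pos": [-3, 0, 0], "twist": 0}, {"claw": 0, "delta_pos": [-3.6, 0, 0], "twist": 0}, {"claw": 0, "delta_pos": [-4.2, 0, 0], "twist": 0}, {"claw": 0, "delta_pos": [-4.8, 0, 0], "twist": 0}, {"claw": 0, "delta_pos": [-5.4, 0.1, 0], "twist": 0}, {"claw": 0, "delta_pos": [-6.0, 0.2, 0], "twist": 0}]}}

```text
clock: 4.35
tcp_pos: [0.4862, 0.1827, 0.059]
orientation: [-0.001, -0.0, 1.0, 0.0]
wrist_force: [-2.4, 1.5, -0.9]
finger_gap: -0.0001
```

Contact (about 2.4 N). Pushing on slowly towards x≈0.57.

Call:
{"name": "play_rows", "arguments": {"moves": [{"claw": 0, "delta_pos": [-0.7, 0.1, 0], "twist": 0}, {"claw": 0, "delta_pos": [-1.4, 0.2, 0], "twist": 0}, {"claw": 0, "delta_pos": [-2.1, 0.3, 0], "twist": 0}, {"claw": 0, "delta_pos": [-2.8, 0.4, 0], "twist": 0}, {"claw": 0, "delta_pos": [-3.5, 0.4, 0], "twist": 0}, {"claw": 0, "delta_pos": [-4.2, 0.4, 0], "twist": 0}, {"claw": 0, "delta_pos": [-4.9, 0.4, 0], "twist": 0}, {"claw": 0, "delta_pos": [-5.6, 0.4, 0], "twist": 0}, {"claw": 0, "delta_pos": [-6.3, 0.4, 0], "twist": 0}, {"claw": 0, "delta_pos": [-7.0, 0.4, 0], "twist": 0}, {"claw": 0, "delta_pos": [-7.5, 0.4, 0], "twist": 0}, {"claw": 0, "delta_pos": [-7.8, 0.4, 0], "twist": 0}]}}

```text
clock: 5.85
tcp_pos: [0.5649, 0.1863, 0.0592]
orientation: [-0.0, -0.0, 1.0, -0.0]
wrist_force: [-1.5, -0.8, 0.7]
finger_gap: 0.0004
```

```bash
python3 - <<'E'
from h import *
print(get_state()['tcp_pos'],get_state()['wrist_force'])
a=cv2.cvtColor(snap('top','t2.png'),cv2.COLOR_RGB2BGR); b=cv2.cvtColor(snap('side','s2.png'),cv2.COLOR_RGB2BGR)
c=cv2.resize(a[156:300,186:306],(400,480),interpolation=cv2.INTER_CUBIC); d=cv2.resize(b[150:294,210:330+0],(400,480),interpolation=cv2.INTER_CUBIC)
cv2.imwrite('pics/c2.png',np.hstack([c,d]))
E
```

```text
[0.56487944 0.18633205 0.05920056] [-1.52511064 -0.76743245  0.70587376]
```

View pics/c2.png

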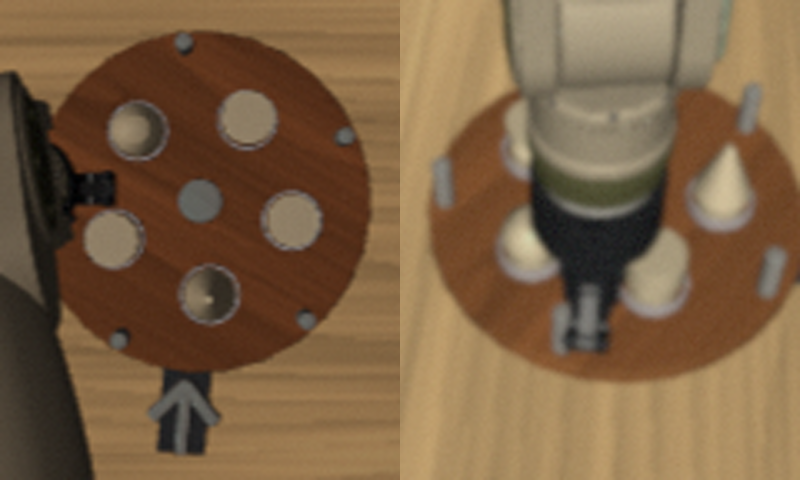

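Left crop: pegs at (183,43), (346,136), (307,319) and (120,340), with the cone at (209,293), just short of the arrow's line. All bobs are standing.

```bash
python3 - <<'E'
from fit import *
px=[(186+x*.3,156+y*.3) for x,y in((183,43),(346,136),(307,319),(120,340))]
p,f=fit('top',px,[.5556,.0637,np.radians(10)]); print(p,np.degrees(p[2])%72,f.round(1))
t=np.radians(np.degrees(p[2])%72+36+144)
print('cone',np.degrees(t),'stand', .075*np.sin(np.radians(175)-t)*1000)
E
```

```text
[0.55519881 0.0641508  0.10135668] 5.807310201306225 [-0.  -0.5  0.1 -0.3  0.3  0.5 -0.3  0.3]
cone 185.80731020130622 stand -14.062998016802407
```

Call:
{"name": "play_rows", "arguments": {"moves": [{"claw": 0, "delta_pos": [-0.3, 0, 0], "twist": 0}, {"claw": 0, "delta_pos": [-0.6, 0, 0], "twist": 0}, {"claw": 0, "delta_pos": [-0.9, 0, 0], "twist": 0}, {"claw": 0, "delta_pos": [-1.2, 0, 0], "twist": 0}, {"claw": 0, "delta_pos": [-1.5, 0, 0], "twist": 0}, {"claw": 0, "delta_pos": [-1.7, 0, 0], "twist": 0}, {"claw": 0, "delta_pos": [-1.9, 0, 0], "twist": 0}, {"claw": 0, "delta_pos": [-2.0, 0, 0], "twist": 0}, {"claw": 0, "delta_pos": [-2.1, 0, 0], "twist": 0}, {"claw": 0, "delta_pos": [-2.2, 0, 0], "twist": 0}, {"claw": 0, "delta_pos": [-2.2, 0, 0], "twist": 0}]}}

```text
clock: 7.32
tcp_pos: [0.5868, 0.1866, 0.0593]
orientation: [0.0, -0.0, 1.0, 0.0]
wrist_force: [-1.1, 0.1, 0.9]
finger_gap: -0.0006
```

Call:
{"name": "play_rows", "arguments": {"moves": [{"claw": 0, "delta_pos": [1, 0, 0], "twist": 0}, {"claw": 0, "delta_pos": [2, 1, 0], "twist": 0}, {"claw": 0, "delta_pos": [2, 1, -4], "twist": 0}, {"claw": 0, "delta_pos": [2, 1, -9], "twist": 0}, {"claw": 0, "delta_pos": [2, 1, -15], "twist": 0}, {"claw": 0, "delta_pos": [4, 6, -18], "twist": 0}, {"claw": 0, "delta_pos": [6, 12, -18], "twist": 0}, {"claw": 0, "delta_pos": [10, 17, -18], "twist": 0}, {"claw": 0, "delta_pos": [14, 22, -18], "twist": 0}, {"claw": 0, "delta_pos": [18, 26, -18], "twist": 0}, {"claw": 0, "delta_pos": [18, 26, -18], "twist": 0}, {"claw": 0, "delta_pos": [18, 26, -18], "twist": 0}]}}

```text
clock: 8.82
tcp_pos: [0.4058, 0.4469, 0.2395]
orientation: [0.0, -0.001, 1.0, 0.0]
wrist_force: [0.3, -0.7, -0.3]
finger_gap: 0.0001
```

```bash
python3 - <<'E'
from h import *
print(get_state()['tcp_pos'])
a=cv2.cvtColor(snap('top','t3.png'),cv2.COLOR_RGB2BGR); b=cv2.cvtColor(snap('side','s3.png'),cv2.COLOR_RGB2BGR)
c=cv2.resize(a[156:300,186:306],(400,480),interpolation=cv2.INTER_CUBIC); d=cv2.resize(b[150:294,210:330],(400,480),interpolation=cv2.INTER_CUBIC)
cv2.imwrite('pics/c3.png',np.hstack([c,d]))
E
```

```text
[0.40577627 0.44686097 0.23945498]
```

View pics/c3.png

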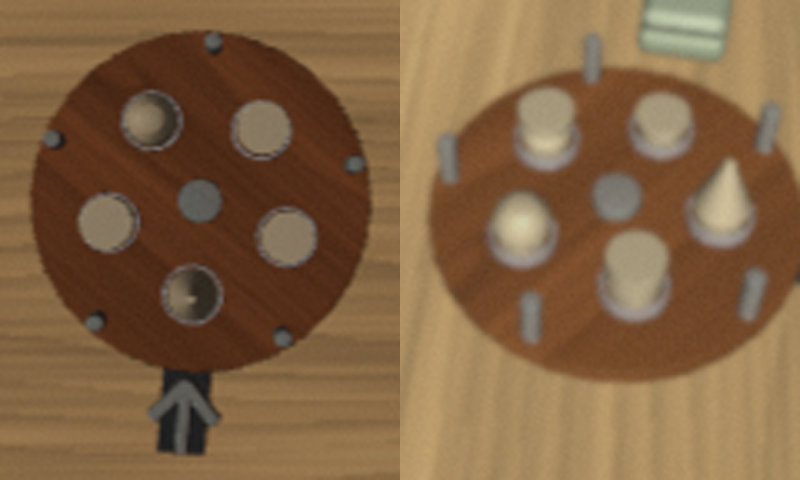

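The cone's cup at (191,295) lies on the line from hub (200,201) to arrow (184,375). All five bobs are upright. I'll do one numeric check, including that the tray is at rest and the bystanders haven't moved, then hand in.

```bash
python3 - <<'E'
from fit import *
px=[(186+x*.3,156+y*.3) for x,y in((213,43),(354,164),(283,338),(96,322),(53,139))]
p,f=fit('top',px,[.5556,.0637,np.radians(-5)]); t=np.radians(np.degrees(p[2])%72+180)
print(np.degrees(t),'offset mm vs 175:',75*np.sin(np.radians(175)-t),abs(f).max())
a=cv2.imread('pics/t3.png')[:,:,::-1]
for _ in range(8): b=imaging.read_camera('top')
r=np.s_[160:300,190:305]; print('diff',np.abs(a[r].astype(float)-b[r]).mean(),np.abs(a[r].astype(float)-b[r]).max())
o=cv2.imread('pics/top0.png')[:,:,::-1].astype(float)
for n,r in(('case',np.s_[210:255,308:380]),('pot',np.s_[110:155,220:260])): print(n,np.abs(o[r]-b[r]).mean())
print([(x['conf'],x['extent']) for x in spotter.spot_in('side','spectacles')[:1]])
if abs(75*np.sin(np.radians(175)-t))<5 and np.abs(a[r].astype(float)-b[r]).mean()<4: env.hand_in(); print('handed in')
E
```

```text
247.01727099237627 offset mm vs 175: -71.33622163755456 0.634141643339774
diff 1.3550103519668737 8.0
case 1.2684156378600824
pot 1.3024074074074075
[(0.98, [216.0, 296.0, 246.9, 365.5])]
```

The angle came out one peg pitch too high: 247° − 72° = 175.0°, an offset of about 0 mm. That wrong value is why the script didn't hand in. The other checks are good, so I'll hand in now.

```bash
python3 -c "
from h import *
print(env.hand_in())"
```

```text
the job is handed in; nothing more can be done
None
```

The pointed cone now stands in line with the arrow, on the arrow's side, and the job is handed in. I turned the carousel about 53° clockwise by pushing one rim peg with closed fingertips. Wrist force read under 3 N after every pushing move. I then backed off, raised the hand and moved it away.

**Last checks:**
- **Alignment:** the peg fit puts the cone at 175.0° and I measured the arrow at about 175°, so the offset is about 0 mm against the 12 mm allowed. The arrow bearing came from the top camera; a rougher side-camera reading gave 168–173°. Even 168° would put the cone only about 9 mm off the line.
- **Rest:** top pictures taken 0.4 s apart showed only image noise, so the tray is still.
- **Bobs:** all five stand upright in their cups in the final picture.
- **Bystanders:** the case and pot match the first top picture. The spectacles appear where they were in the side view.

My final check script first gave 247°, one peg pitch (72°) too high, because of a wrap-around error. It therefore held back the hand-in, which I did after correcting the angle by hand and comparing it with the picture.

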